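# Sweep the loose jar lids off the drawing box into the tray

### The arm

A 7-joint arm with a two-finger parallel gripper is mounted at the origin on the work surface. World frame = base frame: x ahead of the robot, y to its left, z up, the work surface at z = 0. Lengths are in mm, angles in rad, forces in N, time in s.
With the tool pointing down it reaches from about 425 to 1025 mm from the base axis. Payload 9.4 kg.
Tool frame: the origin (TCP) lies at the very end of the fingers, on their centre line; the grasp point (between the pads) lies 19 mm behind it; y points along the fingers, z is the direction in which the jaws open and shut, and the axes are right-handed (so a half turn about y gives the same grasp; the last joint's range is limited). The gripper opens to 93 mm and grips with 3 to 60 N. Pads are 15 mm wide; open, the fingers measure 128 mm over their backs; the gripper's body (75 mm by 188 mm) begins 65 mm behind the grasp point.
Start: joints at [1.236, 0.599, -0.003, 1.599, 0.002, 0.943, -0.08], TCP at [184.831, -701.043, 218.618] pointing down, gripper open.
Joint ranges: [-2.57, 2.57], [-0.35, 1.97], [-1.29, 1.29], [0.11, 2.56], [-1.05, 4.19], [0.11, 1.86], [-2.63, 2.63]. Speed limits (rad/s): [2.22, 2.22, 3.01, 3.01, 3.14, 3.14, 3.14].

### API

Orientations are given as [roll, pitch, yaw] about the fixed x, y, z axes, in that order (R = Rz(yaw) Ry(pitch) Rx(roll)).
In Python, from plant import status, eyes, order gives the robot as it stands.
- The arm moves only by the tool step_arm, never from a script. Its argument "increments" is a list that holds one entry, the list of rows, each a list of 6 numbers: the shift along the tool's x, y, z as a fraction of full scale, then the turn, a rotation vector about the tool's x, y, z as a fraction of full scale. A call has exactly 10 rows; each row shifts and turns the commanded pose from where the row before left it, along the tool's axes as they then stand; what a row does not reach is not made up. Full scale, the value 1, is 750 mm for a shift and pi rad for a turn. A row lasts 1/12 s, in which the tool goes at most 41.7 mm and 7.16 degrees, less where a joint would pass 70% of its speed; a pose out of reach is approached as far as the arm can. A call with a number of a shift or a turn outside -1 to 1 is refused whole. A call with a gripper value outside its range is refused whole. "claw" is the opening, from -1 (shut) to 1 (fully open), so that 0 is half open, set as the call begins (left out, the last holds). The fingers move at their own pace and stop on an object; "squeeze" is the grip in N (left out, the last holds). Time passes only in rows, so rows that do not move let the fingers close, or fill a call up. It gives the time, the measured TCP pose, the force and the opening at its end, in the units of the state.
- status.observe(): the state, without advancing time (a new reading comes with each control period).
- eyes.grab_frame(name): name is "side" or "top"; returns the picture (480x640x3 uint8, blue, green, red); there is no depth.
- eyes.get_calibration(name): a dict with "intrinsics" (3x3 intrinsics, pixels), "k1" (the pictures are not rectified: a ray, as slopes to the right and down, at radius r is drawn at 1 + k1 r^2 times it, then the intrinsics apply), "extrinsics" (4x4, takes a point from world to camera coordinates). Camera axes: x right, y up, looking along -z (the intrinsics and any distortion apply to the point x, -y, -z); pixel columns grow to the right and rows downward; lengths in mm; the calibration is good to about 2 mm. A picture is of the moment at which its call begins. get_calibration takes no time and is no camera call.
- order.finish_job(): hands the job in, once; it reports no verdict.
Trained networks look in the newest picture that a camera, given by its name, has taken for a name from the list of things; names that differ only in an ending like _2 or _b are one class to them, and where a whole thing is asked for, a point or a joint stands for the part that bears it (a point fixed in the world has none). Each returns a list of dicts, best first, with "p" (0 to 1); they miss things now and then, are a little off and sometimes report something else, mostly with a low value. They report only what shows in the picture. A call takes as long as a camera call.
- eyes.look_for(camera, query): "rect" ([left, top, width, height] in pixels, round what is visible of it).
- eyes.outline_of(camera, query): "mask" (480x640 bool, what is visible of it) and "rect" ([left, top, width, height] in pixels, round what is visible of it).
The state is a dict: "clock": time; "joint_pos": joint angles; "qd": joint speeds; "joint_efforts": joint torques, N m; "position": TCP position; "orientation": TCP orientation; "ft_force": force on the tool from outside, world axes, zero at the start; "moment": the same for the moment, N m; "opening": finger opening in mm.
Only numpy, scipy, OpenCV 4.12 (cv2) and the standard library are available. Lean on these libraries where they do the work, as an engineer would, in place of code of your own. Each camera call takes 0.05 s, during which the arm holds its last target.

### The job

Clear the sheet on the drawing box: with the fingertips, sweep the three loose jar lids (red, blue and yellow) across it and over the edge into the green tray beside it. Slide them only, never pick one up, and leave the ink jar, the water glass and the brush cup standing where they are.

Things in the scene. Friction and masses are not known exactly. Their poses are not given: they have to be found in the camera images.
- board: Wooden drawing box with a white sheet taped on its flat top, fixed to the table: 260 mm along its x, 300 mm along its y, 40 mm high. Origin at the centre of its underside, z up; it may be turned some degrees about z. The green tray stands along one of its two ends in y (+y or -y), the sketchbooks along the other.
- tray: Green open tray, fixed to the table, no cover: outside 260 mm along its x, 130 mm along its y, 34 mm high, walls and floor 4 mm thick, so its rim is 6 mm below the top of the drawing box. Turned the same way as the drawing box, one long wall beside the end of the drawing box with a 2 mm gap; it may be shifted up to 20 mm along the box's x. Origin at the centre of its underside, z up.
- lid_red: Red screw lid of an ink jar with a white disc on its top face, a solid flat round disc, 32 mm in diameter, 14 mm high, about 14 g. Lies flat on the drawing box at the start. Origin at the middle of the disc (7 mm above the drawing box while it lies there), z up along its axis.
- lid_blue: Blue screw lid of an ink jar with a white disc on its top face, a solid flat round disc, 32 mm in diameter, 14 mm high, about 14 g. Lies flat on the drawing box at the start. Origin at the middle of the disc (7 mm above the drawing box while it lies there), z up along its axis.
- lid_yellow: Yellow screw lid of an ink jar with a white disc on its top face, a solid flat round disc, 32 mm in diameter, 14 mm high, about 14 g. Lies flat on the drawing box at the start. Origin at the middle of the disc (7 mm above the drawing box while it lies there), z up along its axis.
- ink_jar: Full, closed ink jar of amber glass with a black cap, a bystander that stands loose on the drawing box: 38 mm in diameter, 36 mm high, about 150 g. Origin at the centre of its underside. The jar and the three lids lie in four different lanes that run along the box's y, about 54 mm apart in x (centre to centre at least 46 mm); which is in which lane varies.
- water_glass: Clear empty glass tumbler for rinse water, a loose bystander on the table beyond the drawing box's +x edge: 66 mm in diameter at the rim, 85 mm high, about 400 g. Origin at the centre of its underside.
- brush_cup: Green plastic cup with brushes standing in it, a loose bystander on the table beyond the drawing box's +x edge: 66 mm in diameter, cup 80 mm high, brushes up to 180 mm, about 400 g. Origin at the centre of its underside.
- sketchbooks: Stack of closed sketchbooks, fixed, 250 mm along x, 130 mm along y, 34 mm high, along the end of the drawing box opposite to the tray. Origin at the centre of its underside.

How it is judged:
By the outcome, as a careful person would: the job done as asked, in the order asked, and still so for the second after the job is handed in, with the robot touching nothing.
It also fails if it takes over 64 s, if anything falls off the work surface, if the arm or the gripper's body presses on something with over 40 N, if the wrist force passes 120 N, or if a joint passes its speed limit or range.

## Working session

There is one attempt and no reset: what is moved stays moved. The work goes in short steps, Python scripts to look and compute and a tool call to move; the robot and the scene stay as the last step left them, time stands still between calls to the robot, and variables do not carry over. Pictures are saved under pics/ and viewed, and the job is handed in when it is done.

Besides the shell and the picture viewer there is one more tool, called as name([rows], argument=value, ...), one row to a line, values as JSON. step_arm: Moves the arm, as the interface text tells. Shift numbers are shares of 750 mm and turn numbers shares of pi rad, none past 1 either way. Its arguments: {"type":"object","properties":{"increments":{"type":"array"},"claw":{"type":"number"},"squeeze":{"type":"number"}},"required":["increments"]}

```bash
ls; mkdir -p pics; python3 - <<'E'
from plant import status, eyes
import cv2
s=status.observe()
for k,v in s.items(): print(k,v)
for n in("top","side"):
    cv2.imwrite(f"pics/{n}0.png",eyes.grab_frame(n))
    print(eyes.get_calibration(n))
E
```

```text
pics
clock 0.0
joint_pos [ 1.23628867  0.60015257 -0.00256533  1.60013017  0.00183291  0.94292479
 -0.07976758]
qd [-0.00260992  0.00054243  0.00022405 -0.00136654 -0.00057485 -0.00107427
  0.000269  ]
joint_efforts [ 5.23020117e-04 -7.65078449e+01  1.49755374e+00 -2.52350682e+01
 -5.23707457e-02  1.70273875e-02  1.60934096e-04]
position [ 184.70503297 -700.5579001   217.73974426]
orientation [-1.57240117e+00 -1.61172062e-04 -2.88365635e+00]
ft_force [ 0.39196932  0.60763223 -0.11231537]
moment [ 0.04121877 -0.01169212 -0.00805068]
opening 93.07340326922194
{'intrinsics': array([[534.81739158,   0.        , 320.34706285],
       [  0.        , 534.81739158, 239.92657357],
       [  0.        ,   0.        ,   1.        ]]), 'k1': -0.03776902491229366, 'extrinsics': array([[ 1.46761740e-02, -9.99472590e-01,  2.89681028e-02,
        -2.44127673e+00],
       [ 9.92902140e-01,  1.79871599e-02,  1.17566163e-01,
        -6.26097793e+02],
       [-1.18025211e-01,  2.70370698e-02,  9.92642456e-01,
        -7.96934555e+02],
       [ 0.00000000e+00,  0.00000000e+00,  0.00000000e+00,
         1.00000000e+00]])}
{'intrinsics': array([[486.1368556 ,   0.        , 313.6255407 ],
       [  0.        , 486.1368556 , 230.40983452],
       [  0.        ,   0.        ,   1.        ]]), 'k1': -0.03964271029714227, 'extrinsics': array([[-9.55649084e-01, -2.93749899e-01, -2.11145798e-02,
         6.31204328e+02],
       [ 1.86299110e-01, -6.58493977e-01,  7.29162755e-01,
        -1.51387172e+02],
       [-2.28095309e-01,  6.92890092e-01,  6.84014511e-01,
        -5.98203035e+02],
       [ 0.00000000e+00,  0.00000000e+00,  0.00000000e+00,
         1.00000000e+00]])}
```

View pics/top0.png

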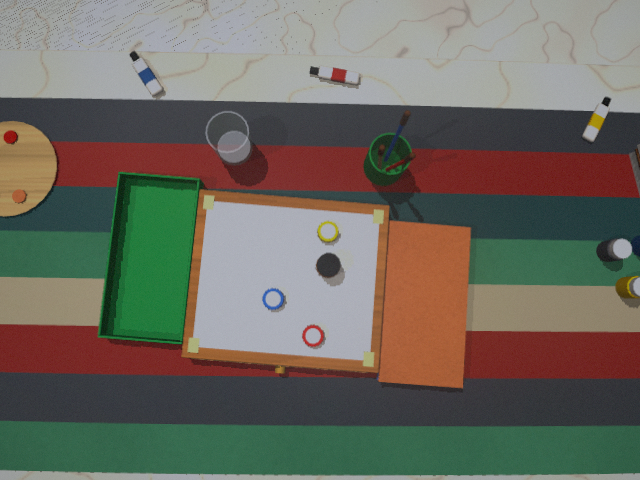

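View pics/side0.png

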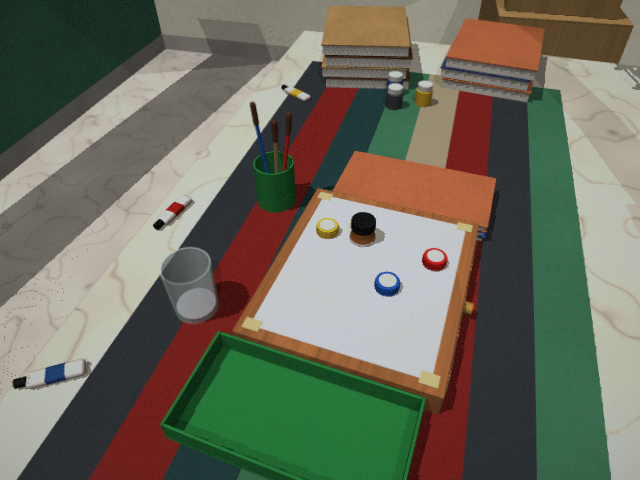

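The tray is at the left of the top view (+y). The lids are at about: red (313,336), blue (273,299), yellow (328,232). The ink jar is at (328,265), right beside yellow.

```bash
cat > h.py <<'E'
import numpy as np, cv2
from plant import status, eyes
def cal(n):
    c=eyes.get_calibration(n); return c["intrinsics"],c["k1"],c["extrinsics"]
def unproj(n,u,v,z):
    K,k1,E=cal(n)
    p=cv2.undistortPoints(np.array([[[u,v]]],float),K,np.array([k1,0,0,0,0]))[0,0]
    d=E[:3,:3].T@np.array([p[0],-p[1],-1.]); o=-E[:3,:3].T@E[:3,3]
    return o+d*(z-o[2])/d[2]
def proj(n,P):
    K,k1,E=cal(n); q=E[:3,:3]@np.array(P)+E[:3,3]; a=np.array([q[0],-q[1]])/-q[2]
    a=a*(1+k1*(a@a)); return K[:2,:2]@a+K[:2,2]
def lidpos(cams=("top","side"),names=("lid_red","lid_blue","lid_yellow"),z=47):
    for n in cams:
        im=eyes.grab_frame(n)
        for q in names:
            r=eyes.outline_of(n,q)
            if r:
                m=r[0]["mask"]; ys,xs=np.nonzero(m)
                print(n,q,round(r[0]["p"],2),r[0]["rect"],np.round(unproj(n,xs.mean(),ys.mean(),z),1))
            else: print(n,q,None)
E
python3 - <<'E'
from h import *
lidpos()
for n in("top","side"):
    for q,z in(("ink_jar",20),):
        r=eyes.outline_of(n,q)
        for x in r[:1]:
            ys,xs=np.nonzero(x["mask"]);print(n,q,x["p"],x["rect"],unproj(n,xs.mean(),ys.mean(),40+z))
# board corners in top
for (u,v) in((203,191),(390,206),(378,372),(183,356)): print("board",unproj("top",u,v,40).round(1))
print("jar cap centre", unproj("top",328.5,265,76))
for (u,v) in((119,173),(200,179),(182,343),(100,339)): print("tray",unproj("top",u,v,34).round(1))
E
```

```text
top lid_red 0.9 [302.0, 321.1, 20.7, 26.2] [479.4  17.8  47. ]
top lid_blue 0.65 [265.5, 289.1, 17.5, 20.3] [534.6  79.1  47. ]
top lid_yellow 0.83 [317.4, 220.9, 23.8, 21.5] [638.9  -2.9  47. ]
side lid_red 0.62 [423.3, 249.9, 26.4, 23.4] [480.9  18.3  47. ]
side lid_blue 0.89 [374.5, 272.5, 24.6, 25.0] [535.5  78.9  47. ]
side lid_yellow 0.88 [316.2, 217.1, 24.3, 22.8] [639.3  -2.2  47. ]
top ink_jar 0.86 [317.3, 255.2, 21.0, 19.3] [585.69893387  -2.85929533  60.        ]
side ink_jar 0.96 [350.4, 207.5, 24.0, 38.3] [586.4456652   -0.62494385  60.        ]
board [699.4 192.6  40. ]
board [ 681.4 -100.9   40. ]
board [425.4 -82.6  40. ]
board [445.5 212.8  40. ]
jar cap centre [584.31051061  -3.71885414  76.        ]
tray [727.1 327.6  34. ]
tray [719.9 199.3  34. ]
tray [464.4 216.4  34. ]
tray [468.2 341.6  34. ]
```

```bash
python3 - <<'E'
import cv2
a=cv2.imread("pics/top0.png")[170:400,90:480]
cv2.imwrite("pics/topz.png",cv2.resize(a,None,fx=2,fy=2,interpolation=cv2.INTER_CUBIC))
E
```

```text
(no output)
```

View pics/topz.png

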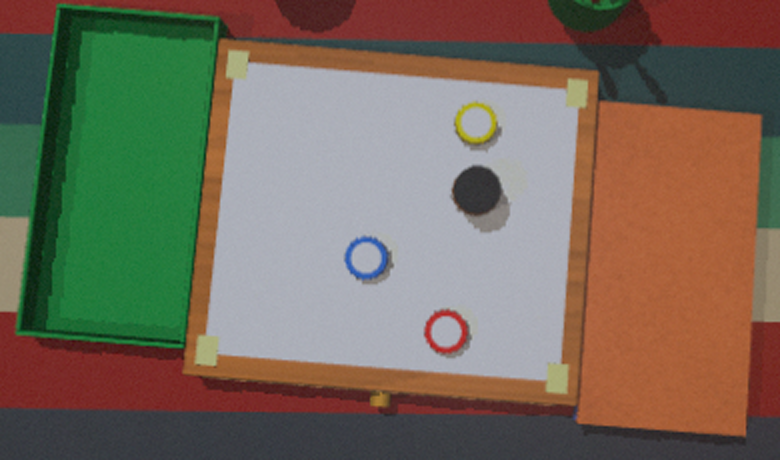

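step_arm([
  [[-0.038,0,-0.011,0,-0.0133,0],[-0.038,0,-0.011,0,-0.0133,0],[-0.038,0,-0.011,0,-0.0133,0],[-0.038,0,-0.011,0,-0.0133,0],[-0.038,0,-0.011,0,-0.0133,0],[-0.038,0,-0.011,0,-0.0133,0],[-0.038,0,-0.011,0,-0.0133,0],[-0.038,0,-0.011,0,-0.0133,0],[-0.038,0,-0.011,0,-0.0133,0],[-0.038,0,-0.011,0,-0.0133,0]],
], claw=-0.65)

```text
clock: 1.43
position: [405.8, -504.1, 218.7]
orientation: [-1.57, 0.0, -2.464]
ft_force: [0.3, 0.0, -0.8]
opening: 30.8
```

```bash
python3 - <<'E'
from h import *
# brush cup / glass
for (n,u,v,z) in(("top",389,158,80),("top",405,115,180),("top",412,155,150),("top",228,133,85)): print(unproj(n,u,v,z).round())
E
```

```text
[748. -93.  80.]
[779. -99. 180.]
[ 733. -114.  150.]
[779. 150.  85.]
```

step_arm([
  [[-0.034,0,-0.011,0,-0.0133,0],[-0.034,0,-0.011,0,-0.0133,0],[-0.034,0,-0.011,0,-0.0133,0],[-0.034,0,-0.011,0,-0.0133,0],[-0.034,0,-0.011,0,-0.0133,0],[-0.034,0,-0.011,0,-0.0133,0],[-0.034,0,-0.011,0,-0.0133,0],[-0.034,0,-0.011,0,-0.0133,0],[-0.034,0,-0.011,0,-0.0133,0],[-0.034,0,-0.011,0,-0.0133,0]],
])

```text
clock: 2.27
position: [507.5, -258.3, 218.8]
orientation: [-1.57, -0.0, -2.046]
ft_force: [0.6, 0.5, -0.3]
opening: 16.4
```

step_arm([
  [[-0.029,0,-0.011,0,-0.013,0],[-0.029,0,-0.011,0,-0.013,0],[-0.029,0,-0.011,0,-0.013,0],[-0.029,0,-0.011,0,-0.013,0],[-0.029,0,-0.011,0,-0.013,0],[-0.029,0,-0.011,0,-0.013,0],[-0.029,0,-0.011,0,-0.013,0],[-0.029,0,-0.011,0,-0.013,0],[-0.029,0,-0.011,0,-0.013,0],[-0.029,0,-0.011,0,-0.013,0]],
])

```text
clock: 3.1
position: [491.0, -27.9, 218.8]
orientation: [-1.57, 0.0, -1.638]
ft_force: [0.0, -0.0, 0.3]
opening: 16.4
```

```bash
cat >> h.py <<'E'
def tb(p): return np.array([p[0]*.9978-p[1]*.0663, .0663*p[0]+.9978*p[1]])
def where():
    s=status.observe(); print(s["clock"],"xb,yb",tb(s["position"]).round(1),"z",s["position"][2].round(1),s["orientation"].round(3),"f",s["ft_force"].round(1),"j",s["joint_pos"].round(2),s["opening"].round(1))
E
python3 -c "
from h import *
where()
cv2.imwrite('pics/top1.png',eyes.grab_frame('top'))"
```

```text
Traceback (most recent call last):
  File "h.py", line 24, in where
    s=status.observe(); print(s["clock"],"xb,yb",tb(s["position"]).round(1),"z",s["position"][2].round(1),s["orientation"].round(3),"f",s["ft_force"].round(1),"j",s["joint_pos"].round(2),s["opening"].round(1))
                                                                                                                                                                                           ^^^^^^^^^^^^^^^^^^
AttributeError: 'float' object has no attribute 'round'
```

step_arm([
  [[0,0.027,-0.0024,0,0,0],[0,0.027,-0.0024,0,0,0],[0,0.027,-0.0024,0,0,0],[0,0.027,-0.0024,0,0,0],[0,0.027,-0.0024,0,0,0],[0,0.027,-0.0024,0,0,0],[0,0.027,-0.0024,0,0,0],[0,0.027,-0.0024,0,0,0],[0,0,0,0,0,0],[0,0,0,0,0,0]],
])

```text
clock: 3.93
position: [476.4, -27.8, 56.3]
orientation: [-1.573, -0.0, -1.639]
ft_force: [-0.7, 0.0, -0.1]
opening: 16.5
```

```bash
sed -i 's/s\["opening"\].round(1)/round(s["opening"],1)/' h.py
python3 -c "
from h import *
where()
cv2.imwrite('pics/top1.png',eyes.grab_frame('top'));cv2.imwrite('pics/side1.png',eyes.grab_frame('side'))"
```

```text
3.9333 xb,yb [477.2   3.8] z 56.3 [-1.573 -0.    -1.639] f [-0.7  0.  -0.1] j [ 0.1   0.59 -0.23  2.28  0.43  0.31 -0.57] 16.5
```

View pics/top1.png

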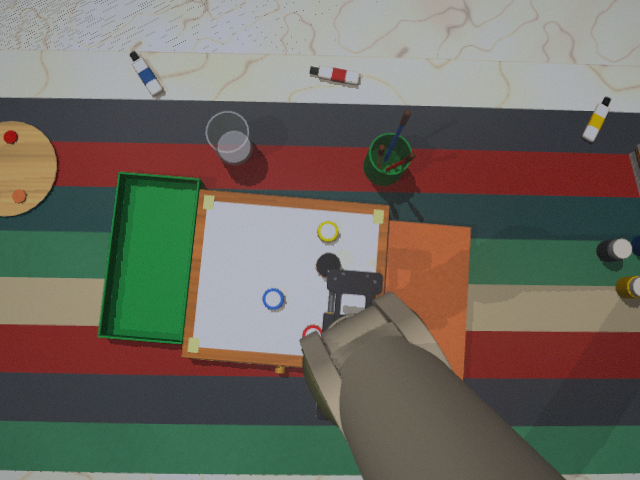

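View pics/side1.png

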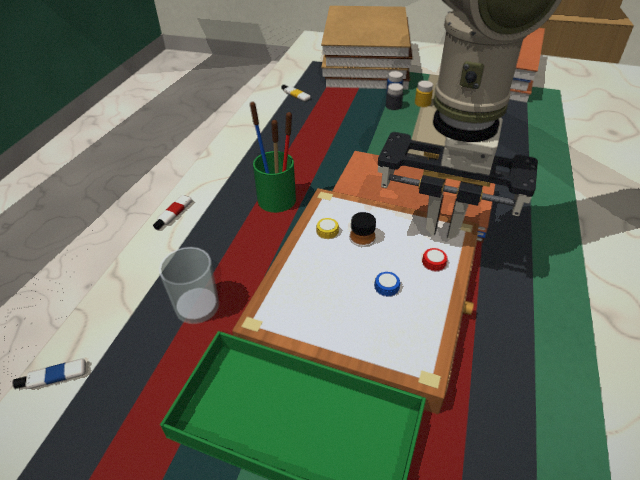

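The red lid is right ahead of the fingers and there is clearance all round. I'm lowering the last 10 mm and sweeping.

step_arm([
  [[0,0.007,0,0,0,0],[0,0.007,0.001,0,0,0],[-0.008,0,0,0,0,0],[-0.012,0,0,0,0,0],[-0.016,0,0,0,0,0],[-0.016,0,0,0,0,0],[-0.016,0,0,0,0,0],[-0.016,0,0,0,0,0],[-0.016,0,0,0,0,0],[-0.016,0,0,0,0,0]],
])

```text
clock: 4.87
position: [483.5, 60.4, 46.3]
orientation: [-1.571, 0.0, -1.639]
ft_force: [0.2, 0.4, -0.3]
opening: 16.1
```

```bash

python3 -c "
from h import *
where()
cv2.imwrite('pics/side2.png',eyes.grab_frame('side'))"
```

```text
4.8667 xb,yb [478.4  92.3] z 46.3 [-1.571  0.    -1.639] f [ 0.2  0.4 -0.3] j [-0.11  0.61 -0.19  2.26  0.39  0.29 -0.71] 16.1
```

View pics/side2.png

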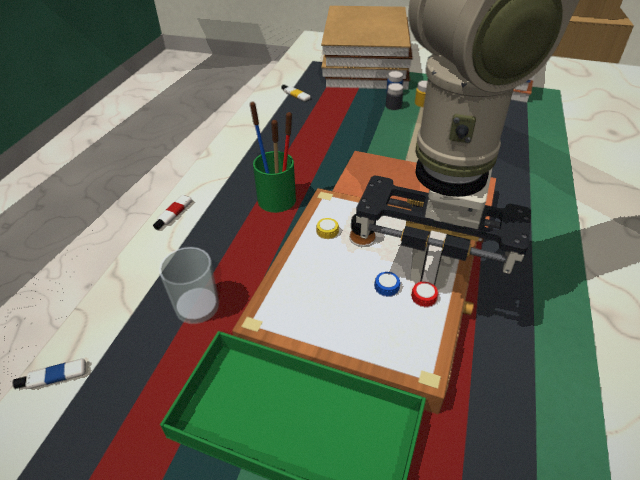

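The red lid at (425,293) is cradled between the fingers and clear of blue. I'll carry on.

step_arm([
  [[-0.016,0,0,0,0,0],[-0.016,0,0,0,0,0],[-0.016,0,0,0,0,0],[-0.016,0,0,0,0,0],[-0.016,0,0.001,0,0,0],[-0.016,0,0.001,0,0,0],[-0.016,0,0.001,0,0,0],[-0.016,0,0.001,0,0,0],[-0.016,0,0.001,0,0,0],[-0.016,0,0.001,0,0,0]],
])

```text
clock: 5.75
position: [496.3, 179.4, 46.1]
orientation: [-1.571, -0.0, -1.64]
ft_force: [0.5, -0.4, 0.8]
opening: 16.5
```

step_arm([
  [[-0.016,0,0,0,0,0],[-0.016,0,0,0,0,0],[-0.016,0,0,0,0,0],[-0.016,0,0,0,0,0],[-0.006,0,0,0,0,0],[0,0,0,0,0,0],[0,0,0,0,0,0],[0,-0.02,0,0,0,0],[0,-0.03,0,0,0,0],[0,-0.03,0,0,0,0]],
])

```text
clock: 6.58
position: [499.2, 229.1, 106.1]
orientation: [-1.573, -0.002, -1.641]
ft_force: [0.5, 0.3, 0.2]
opening: 16.2
```

```bash

python3 -c "
from h import *
where()
cv2.imwrite('pics/side3.png',eyes.grab_frame('side'))
lidpos(('side',),('lid_blue','lid_yellow'))"
```

```text
6.5833 xb,yb [482.9 261.7] z 106.1 [-1.573 -0.002 -1.641] f [0.5 0.3 0.2] j [-0.36  0.56 -0.24  2.09  0.26  0.53 -0.87] 16.2
side lid_blue None
side lid_yellow 0.61 [320.1, 218.6, 20.8, 6.7] [642.2 -16.   47. ]
```

View pics/side3.png

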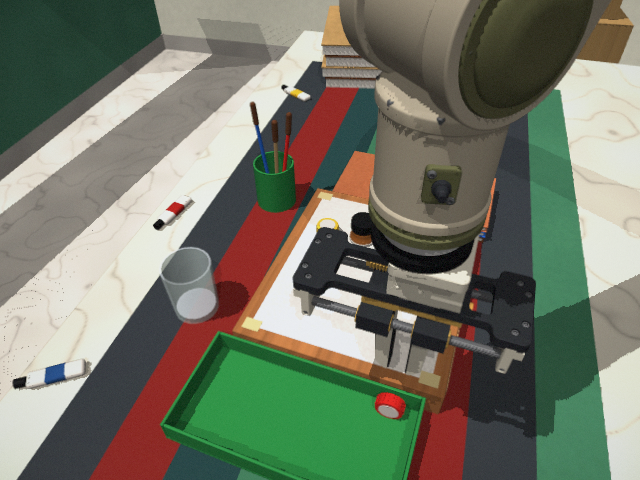

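Red is in the tray at (391,405). Next is blue.

step_arm([
  [[0.036,0,0.009,0,0,0],[0.036,0,0.009,0,0,0],[0.036,0,0.009,0,0,0],[0.036,0,0.009,0,0,0],[0.036,0,0.009,0,0,0],[0.036,0,0.009,0,0,0],[0.035,0,0.007,0,0,0],[0,0,0,0,0,0],[0,0.02,0,0,0,0],[0,0.02,0,0,0,0]],
])

```text
clock: 7.62
position: [532.3, 38.5, 75.3]
orientation: [-1.571, -0.0, -1.642]
ft_force: [0.5, -0.2, -0.5]
opening: 16.5
```

```bash

python3 -c "
from h import *
where()
cv2.imwrite('pics/side4.png',eyes.grab_frame('side'))
lidpos(('side',),('lid_blue','lid_yellow'))"
```

```text
7.6167 xb,yb [528.6  73.7] z 75.3 [-1.571 -0.    -1.642] f [ 0.5 -0.2 -0.5] j [-0.01  0.6  -0.24  2.14  0.33  0.44 -0.58] 16.5
side lid_blue 0.84 [371.9, 273.5, 25.8, 25.3] [535.6  79.1  47. ]
side lid_yellow 0.79 [317.9, 218.4, 22.8, 18.9] [639.5  -2.   47. ]
```

View pics/side4.png

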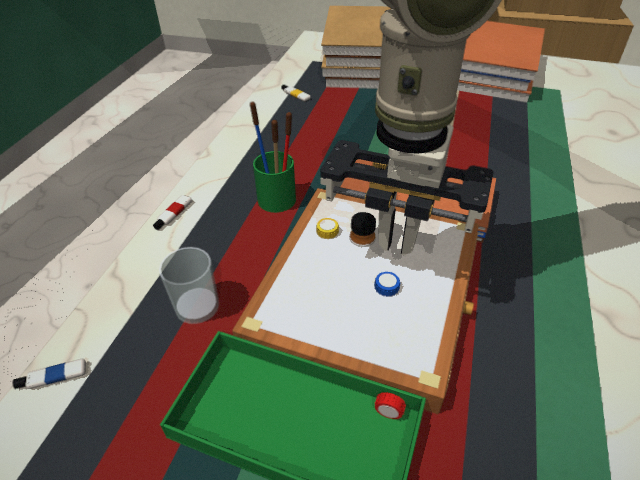

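Blue at (387,283) and the jar have not moved. The red lid leans inside the tray against the wall beside the box. Now sweeping blue.

step_arm([
  [[0,0.02,0,0,0,0],[0,0.015,0,0,0,0],[0,0.004,0,0,0,0],[-0.008,0,0,0,0,0],[-0.012,0,0,0,0,0],[-0.016,0,0,0,0,0],[-0.016,0,0,0,0,0],[-0.016,0,0,0,0,0],[-0.016,0,0,0,0,0],[-0.016,0,0,0,0,0]],
])

```text
clock: 8.65
position: [537.8, 116.2, 47.1]
orientation: [-1.57, 0.0, -1.639]
ft_force: [0.4, 0.4, 1.4]
opening: 16.3
```

```bash

python3 -c "
from h import *
where()
cv2.imwrite('pics/side5.png',eyes.grab_frame('side'))"
```

```text
8.65 xb,yb [528.9 151.6] z 47.1 [-1.57   0.    -1.639] f [0.4 0.4 1.4] j [-0.18  0.65 -0.2   2.12  0.32  0.39 -0.7 ] 16.3
```

View pics/side5.png

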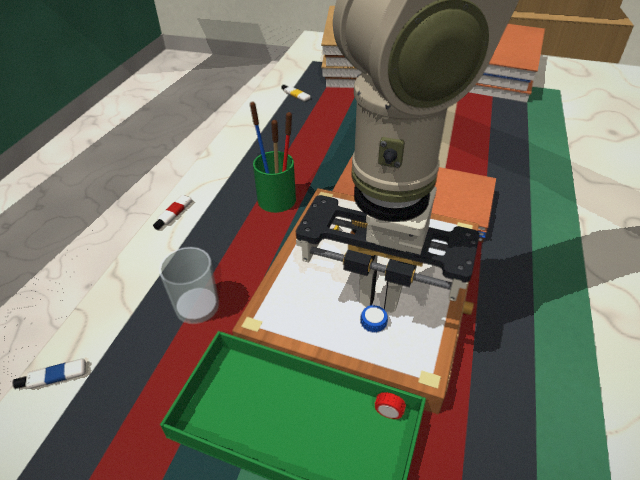

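Blue at (374,318) is cradled. I'll carry on over the edge.

step_arm([
  [[-0.016,0,0,0,0,0],[-0.016,0,0,0,0,0],[-0.016,0,0,0,0,0],[-0.016,0,0,0,0,0],[-0.018,0,0,0,0,0],[-0.02,0,0,0,0,0],[-0.02,0,0,0,0,0],[-0.02,0,0,0,0,0],[-0.01,0,0,0,0,0],[0,0,0,0,0,0]],
])

```text
clock: 9.53
position: [545.4, 231.1, 46.9]
orientation: [-1.571, 0.001, -1.637]
ft_force: [-0.2, 0.9, -0.4]
opening: 16.3
```

```bash

python3 -c "
from h import *
where()
cv2.imwrite('pics/side6.png',eyes.grab_frame('side'))"
```

```text
9.5333 xb,yb [528.9 266.8] z 46.9 [-1.571e+00  1.000e-03 -1.637e+00] f [-0.2  0.9 -0.4] j [-0.37  0.68 -0.19  2.03  0.27  0.46 -0.83] 16.3
```

View pics/side6.png

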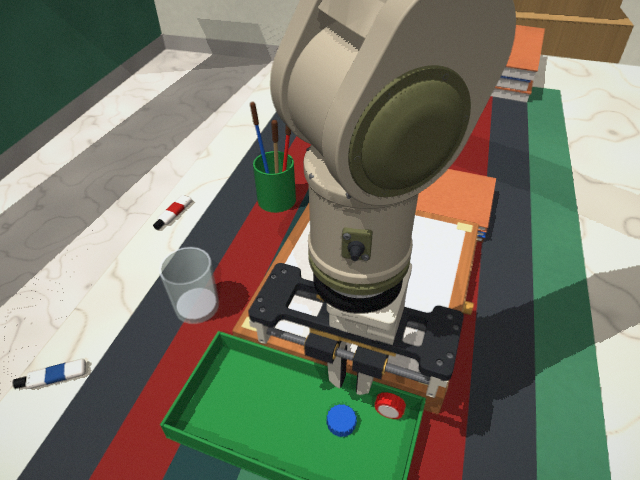

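Blue fell into the tray at (341,420). Next is yellow: I lift well above the jar and go across.

step_arm([
  [[0,-0.033,0,0,0,0],[0,-0.033,0,0,0,0],[0,-0.033,0,0,0,0],[0.035,0,0.015,0,0,0],[0.035,0,0.015,0,0,0],[0.035,0,0.015,0,0,0],[0.035,0,0.015,0,0,0],[0.035,0,0.015,0,0,0],[0.035,0,0.015,0,0,0],[0.035,0,0.015,0,0,0]],
])

```text
clock: 10.42
position: [611.2, 36.5, 121.0]
orientation: [-1.572, -0.001, -1.641]
ft_force: [1.7, 0.0, -0.3]
opening: 16.4
```

step_arm([
  [[0.035,0,0.015,0,0,0],[0.035,0,0.015,0,0,0],[0.033,0,0.0125,0,0,0],[0,0,0,0,0,0],[0,0,0,0,0,0],[0,0,0,0,0,0],[0,0,0,0,0,0],[0,0,0,0,0,0],[0,0,0,0,0,0],[0,0,0,0,0,0]],
])

```text
clock: 11.25
position: [637.8, -39.0, 121.2]
orientation: [-1.571, 0.0, -1.638]
ft_force: [-0.8, 0.0, -0.4]
opening: 16.4
```

```bash

python3 -c "
from h import *
where()
cv2.imwrite('pics/side7.png',eyes.grab_frame('side'))
cv2.imwrite('pics/top7.png',eyes.grab_frame('top'))
r=eyes.outline_of('side','ink_jar')
for x in r[:1]:
  ys,xs=np.nonzero(x['mask']);print(x['p'],x['rect'],tb(unproj('side',xs.mean(),ys.mean(),60)))
r=eyes.outline_of('side','lid_yellow')
for x in r[:1]:
  ys,xs=np.nonzero(x['mask']);print(x['p'],x['rect'],tb(unproj('side',xs.mean(),ys.mean(),47)))
"
```

```text
11.25 xb,yb [639.    3.4] z 121.2 [-1.571  0.    -1.638] f [-0.8  0.  -0.4] j [ 0.15  0.62 -0.27  1.87  0.25  0.68 -0.34] 16.4
0.83 [348.3, 208.7, 25.7, 36.9] [585.30380888  38.93971484]
0.65 [317.9, 217.3, 22.2, 21.7] [637.97626177  40.4953295 ]
```

View pics/side7.png

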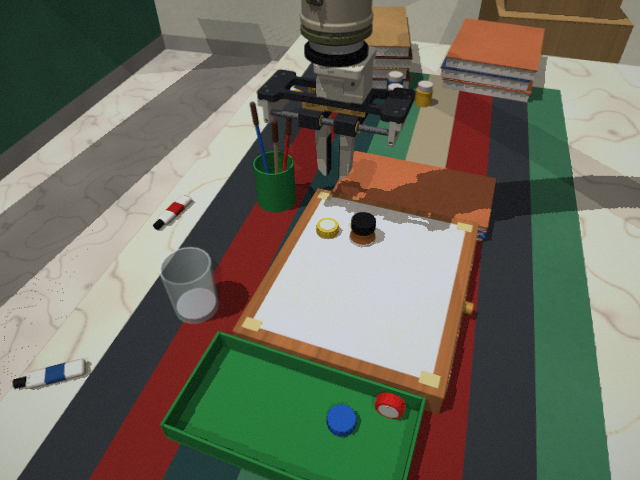

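View pics/top7.png

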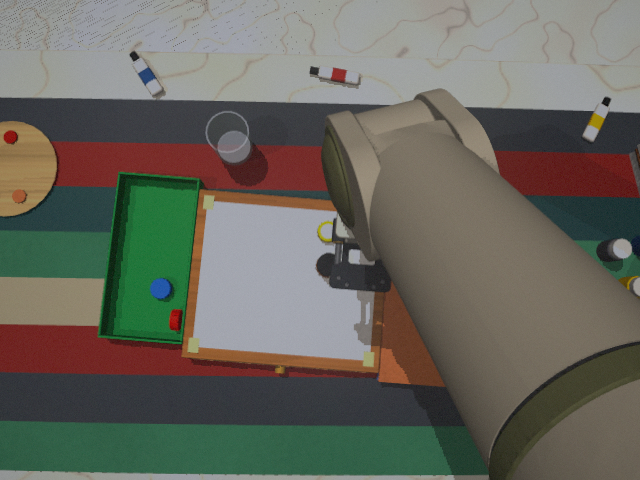

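Red and blue are both inside the tray; in the top view red is on its edge at (176,319) and blue is at (161,289). Yellow and the jar have not moved. Before I lower beside the brushes, I'll locate their tips.

```bash
python3 - <<'E'
import cv2,numpy as np
t=cv2.imread("pics/top0.png")[95:215,345:445];s=cv2.imread("pics/side0.png")[90:220,230:330]
f=lambda a:cv2.resize(a,(400,480),interpolation=cv2.INTER_CUBIC)
cv2.imwrite("pics/br.png",np.hstack([f(t),f(s)]))
E
```

```text
(no output)
```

View pics/br.png

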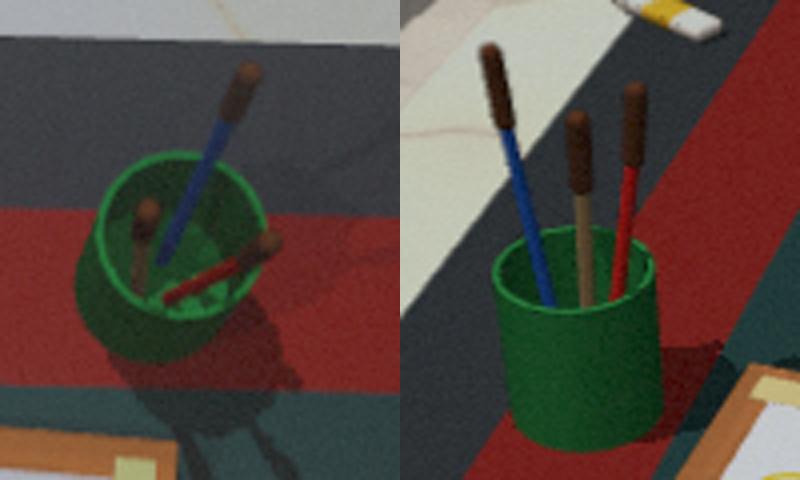

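```bash
python3 - <<'E'
from h import *
t=[(406.7,112.5),(382.5,147.5),(413,155.5)]; s=[(230+492/4,90+55*130/480),(230+578/4,90+120*130/480),(230+635/4,90+92*130/480)]
for a,b in zip(t,s):
    z=min(np.arange(60,220,1.),key=lambda z:np.linalg.norm(proj("side",unproj("top",*a,z))-b))
    P=unproj("top",*a,z);print(z,tb(P).round(1),np.linalg.norm(proj("side",P)-b).round(1))
print(tb(unproj("top",389,158,80)))
E
```

```text
213.0 [775.1 -43.7] 98.6
205.0 [728.9 -16.9] 97.7
195.0 [725.  -58.3] 97.2
[752.20865073 -43.33833408]
```

```bash
python3 - <<'E'
from h import *
t=[(406.7,112.5),(382.5,147.5),(413,155.5)]; s=[(230+92/4,90+55*130/480),(230+178/4,90+120*130/480),(230+235/4,90+92*130/480)]
for a,b in zip(t,s):
    z=min(np.arange(60,220,1.),key=lambda z:np.linalg.norm(proj("side",unproj("top",*a,z))-b))
    P=unproj("top",*a,z);print(z,tb(P).round(1),np.linalg.norm(proj("side",P)-b).round(1))
E
```

```text
174.0 [790.1 -50.2] 0.9
169.0 [740.1 -21.3] 0.3
158.0 [736.1 -65.2] 0.9
```

The tan brush tip (xb 740, yb −21, z 169) would be only about 3 mm from the gripper body. I'll yaw the tool 15° while still above the brushes, which swings that corner away. Then I lower, and turn back once past them.

step_arm([
  [[-0.006,0,0,0,0,0],[0,0,0,0,-0.028,0],[0,0,0,0,-0.028,0],[0,0,0,0,-0.028,0],[0,0,0,0,0,0],[0,0.01,0,0,0,0],[0,0.01,0,0,0,0],[0,0.01,0,0,0,0],[0,0,0,0,0,0],[0,0,0,0,0,0]],
])

```text
clock: 12.28
position: [637.7, -35.2, 97.7]
orientation: [-1.572, 0.0, -1.376]
ft_force: [0.3, 0.0, 0.1]
opening: 16.2
```

```bash

python3 -c "
from h import *
where()
cv2.imwrite('pics/side8.png',eyes.grab_frame('side'))
cv2.imwrite('pics/top8.png',eyes.grab_frame('top'))"
```

```text
12.2833 xb,yb [638.6   7.1] z 97.7 [-1.572  0.    -1.376] f [0.3 0.  0.1] j [ 0.18  0.66 -0.33  1.89  0.34  0.65 -0.16] 16.2
```

View pics/side8.png

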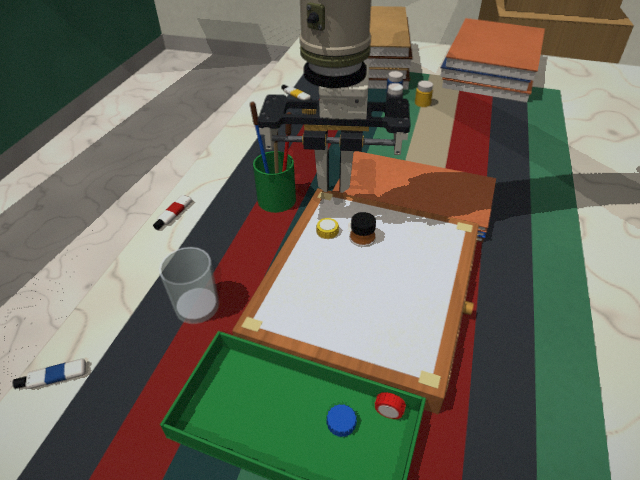

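The body is now in front of the brushes and clear of them. I'm lowering.

step_arm([
  [[0,0.012,0,0,0,0],[0,0.012,0,0,0,0],[0,0.012,0,0,0,0],[0,0.012,0,0,0,0],[0,0.012,0,0,0,0],[0,0.008,0,0,0,0],[0,0,0,0,0,0],[0,0,0,0,0,0],[0,0,0,0,0,0],[0,0,0,0,0,0]],
])

```text
clock: 13.22
position: [638.5, -35.4, 48.0]
orientation: [-1.57, -0.0, -1.376]
ft_force: [0.0, 0.0, 0.1]
opening: 16.4
```

```bash

python3 -c "
from h import *
where()
cv2.imwrite('pics/side9.png',eyes.grab_frame('side'))
r=eyes.outline_of('side','lid_yellow')
for x in r[:1]:
  ys,xs=np.nonzero(x['mask']);print(x['p'],x['rect'],tb(unproj('side',xs.mean(),ys.mean(),47)))
cv2.imwrite('pics/side9z.png',cv2.resize(cv2.imread('pics/side9.png')[80:320,200:500],(750,600)))"
```

```text
13.2167 xb,yb [639.5   7. ] z 48.0 [-1.57  -0.    -1.376] f [0.  0.  0.1] j [ 0.16  0.73 -0.3   1.91  0.37  0.56 -0.19] 16.4
0.85 [314.6, 217.3, 24.2, 20.0] [638.22307776  39.9115483 ]
```

View pics/side9z.png

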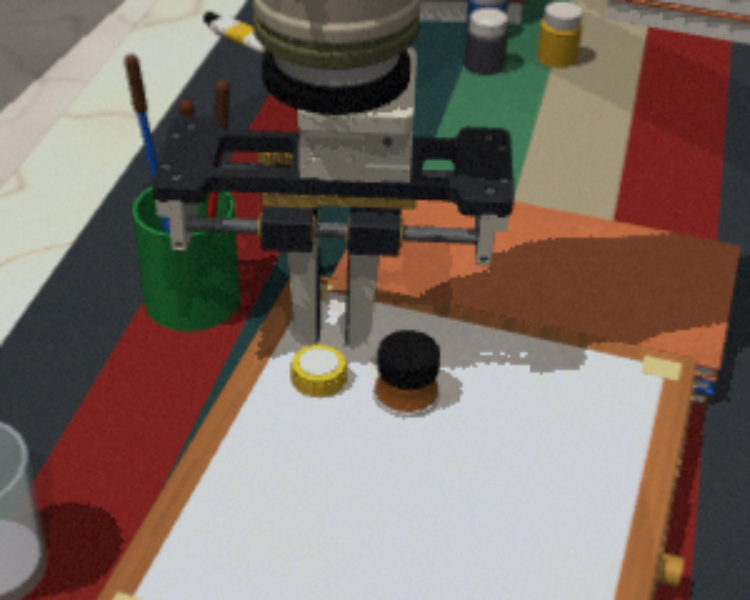

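step_arm([
  [[0,0.002,0.001,0,0,0],[-0.008,0,0.0024,0,0,0],[-0.0103,0,0.003,0,0,0],[-0.0103,0,0.003,0,0,0],[-0.0103,0,0.003,0,0,0],[-0.0103,0,0.003,0,0,0],[-0.0103,0,0.003,0,0,0],[0,0,0,0,0,0],[0,0,0,0,0,0],[0,0,0,0,0,0]],
])

```text
clock: 14.15
position: [643.0, 10.8, 46.0]
orientation: [-1.571, -0.0, -1.376]
ft_force: [-0.3, -0.3, -0.4]
opening: 16.3
```

```bash

python3 -c "
from h import *
where()
cv2.imwrite('pics/side10.png',eyes.grab_frame('side'))
r=eyes.outline_of('side','lid_yellow')
for x in r[:1]:
  ys,xs=np.nonzero(x['mask']);print(x['p'],x['rect'],tb(unproj('side',xs.mean(),ys.mean(),47)))
cv2.imwrite('pics/side10z.png',cv2.resize(cv2.imread('pics/side10.png')[80:320,200:500],(750,600)))"
```

```text
14.15 xb,yb [640.9  53.4] z 46.0 [-1.571 -0.    -1.376] f [-0.3 -0.3 -0.4] j [ 0.08  0.73 -0.29  1.9   0.37  0.56 -0.25] 16.3
0.86 [310.3, 236.6, 24.0, 23.6] [636.14957509  79.90738817]
```

View pics/side10z.png

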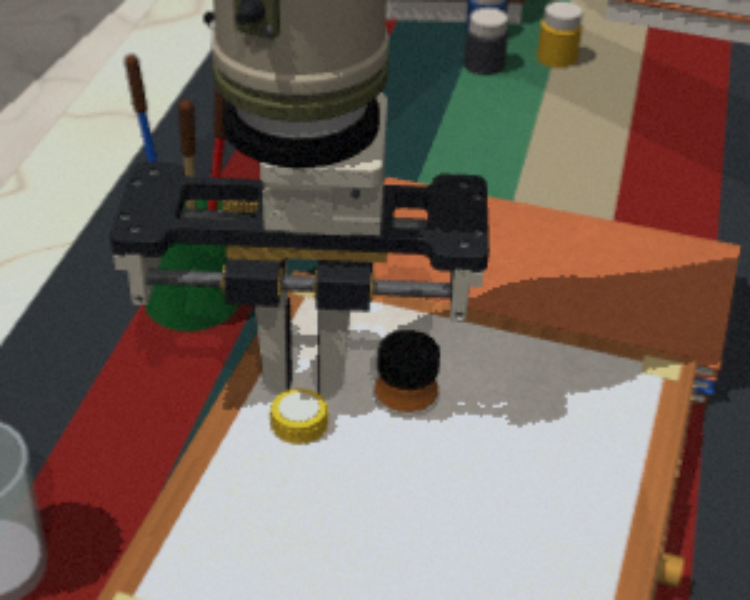

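step_arm([
  [[-0.0103,0,0.0028,0,0,0],[-0.0105,0,0.0025,0,0.028,0],[-0.0105,0,0.0015,0,0.028,0],[-0.0105,0,0.0005,0,0.028,0],[-0.012,0,0,0,0,0],[-0.016,0,0,0,0,0],[-0.016,0,0,0,0,0],[-0.016,0,0,0,0,0],[-0.016,0,0,0,0,0],[-0.016,0,0,0,0,0]],
])

```text
clock: 15.08
position: [649.3, 113.3, 46.1]
orientation: [-1.571, 0.0, -1.639]
ft_force: [0.3, 0.7, -0.3]
opening: 16.3
```

```bash

python3 -c "
from h import *
where()
cv2.imwrite('pics/side11.png',eyes.grab_frame('side'))"
```

```text
15.0833 xb,yb [640.3 156.1] z 46.1 [-1.571  0.    -1.639] f [ 0.3  0.7 -0.3] j [-0.13  0.74 -0.2   1.87  0.26  0.56 -0.57] 16.3
```

View pics/side11.png

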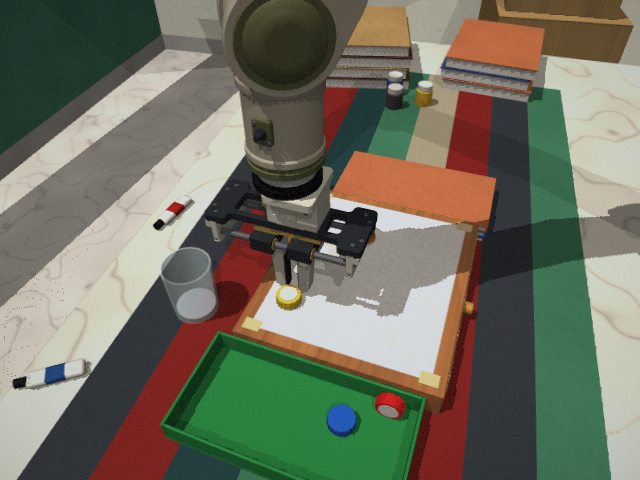

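step_arm([
  [[-0.016,0,0,0,0,0],[-0.016,0,0,0,0,0],[-0.016,0,0,0,0,0],[-0.016,0,0,0,0,0],[-0.018,0,0,0,0,0],[-0.02,0,0,0,0,0],[-0.02,0,0,0,0,0],[-0.016,0,0,0,0,0],[-0.01,0,0,0,0,0],[0,0,0,0,0,0]],
])

```text
clock: 15.97
position: [656.6, 225.6, 46.1]
orientation: [-1.571, 0.001, -1.637]
ft_force: [-0.3, 0.3, 0.1]
opening: 16.3
```

step_arm([
  [[0,0,0,0,0,0],[0,-0.03,0,0,0,0],[0,-0.04,0,0,0,0],[0,-0.04,0,0,0,0],[0,-0.04,0,0,0,0],[0,-0.04,-0.03,0,0,0],[0,0,-0.04,0,0,0],[0.03,0,-0.03,0,0,0],[0.04,0,-0.02,0,0,0],[0.04,0,0,0,0,0]],
])

```text
clock: 16.8
position: [557.9, 145.4, 189.0]
orientation: [-1.572, -0.001, -1.637]
ft_force: [0.5, -1.2, 0.1]
opening: 16.1
```

```bash

python3 -c "
from h import *
where()
cv2.imwrite('pics/side12.png',eyes.grab_frame('side'))
cv2.imwrite('pics/top12.png',eyes.grab_frame('top'))"
```

```text
16.8 xb,yb [547.  182.1] z 189.0 [-1.572e+00 -1.000e-03 -1.637e+00] f [ 0.5 -1.2  0.1] j [-0.18  0.47 -0.25  1.96  0.17  0.73 -0.59] 16.1
```

View pics/side12.png

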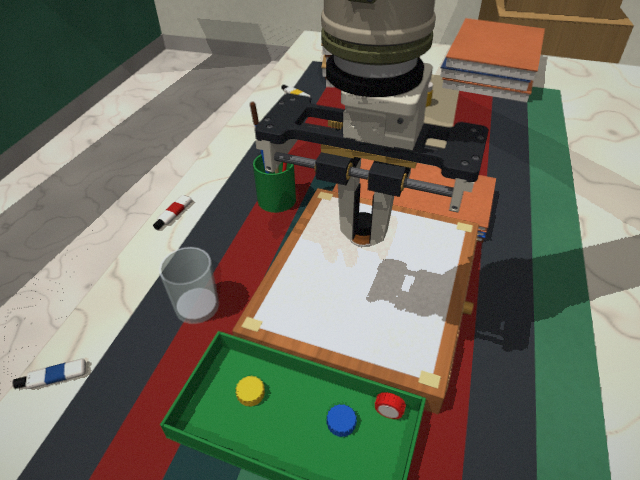

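View pics/top12.png

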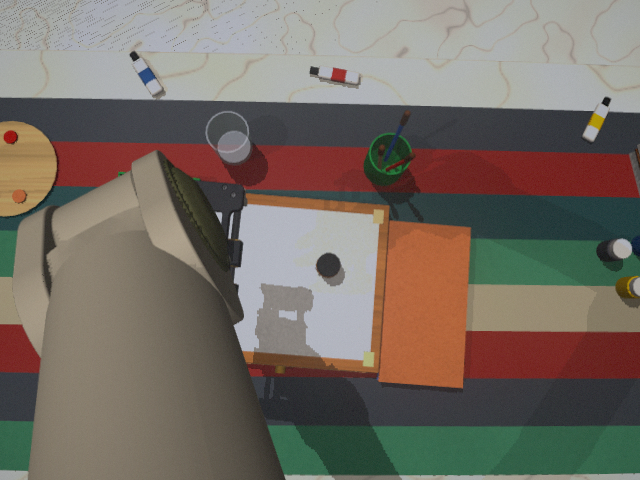

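All three lids are in the tray: yellow (250,390), blue (341,420), red (390,405). The jar, glass and cup are at the same pixels as at the start. I'll let the arm come to rest and check once more.

step_arm([
  [[0,0,0,0,0,0],[0,0,0,0,0,0],[0,0,0,0,0,0],[0,0,0,0,0,0],[0,0,0,0,0,0],[0,0,0,0,0,0],[0,0,0,0,0,0],[0,0,0,0,0,0],[0,0,0,0,0,0],[0,0,0,0,0,0]],
])

```text
clock: 17.73
position: [561.4, 146.5, 188.6]
orientation: [-1.571, -0.0, -1.64]
ft_force: [0.0, -0.2, 0.3]
opening: 16.5
```

```bash

python3 -c "
from h import *
from plant import order
where()
im=eyes.grab_frame('side');cv2.imwrite('pics/side13.png',im)
for q in ('lid_red','lid_blue','lid_yellow'):
  r=eyes.look_for('side',q)
  print(q,[(round(x['p'],2),x['rect']) for x in r[:2]])
d=cv2.absdiff(im,cv2.imread('pics/side12.png'))[330:480,160:430];print(d.max(),d.mean())
print(order.finish_job())"
```

```text
17.7333 xb,yb [550.4 183.4] z 188.6 [-1.571 -0.    -1.64 ] f [ 0.  -0.2  0.3] j [-0.18  0.47 -0.25  1.96  0.17  0.73 -0.59] 16.5
lid_red [(0.9, [376.0, 391.1, 33.5, 28.8])]
lid_blue [(0.63, [328.2, 402.4, 27.4, 35.5])]
lid_yellow [(0.98, [237.0, 374.8, 28.2, 32.7])]
25 2.3595720164609055
the job is handed in; nothing more can be done
None
```

I swept the red, blue and yellow lids, in that order, across the sheet and over the edge into the green tray, then handed the job in at about 18 s. They were only slid, pushed by slightly open fingertips and never gripped. For yellow I turned the tool 15° so the gripper body stayed clear of the brush tips.

In the last checks:
- **Lids:** All three were in the tray and none had moved in the last second. Red did not lie flat; it rests on its edge against the tray wall beside the box. The blue and yellow lids seem to have landed face down.
- **Ink jar, glass and brush cup:** All three looked upright and unmoved compared with the first pictures. I judged this by eye; the last measurement of the jar was before the yellow sweep.
- **Forces:** The wrist force readings I took stayed under 2 N, and the arm ended clear of everything.

No check failed. The networks missed blue once, when the arm was in the way.

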